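# Switch the kitchen over to the battery

### The job

The power is out: switch the kitchen over to the battery by pushing all three levers of the grey switch box fully over to the side away from the robot, one after another. The box is interlocked, so a lever may be blocked until its neighbour has been thrown: feel gently which one gives, never force a lever that resists (20 N at most on any lever), and leave the drawer and the kitchen things around it where they are.

Things in the scene. Friction and masses are not known exactly. Their poses are not given: they have to be found in the camera images.
- bank: grey switch box fixed on the shelf, 130 (x) by 210 (y) by 85 mm high. Origin: centre of its underside, 110 mm above the work surface; x points away from the robot (within 0.4 rad), y left, z up. Three levers rise from its top in a row along its y; all turn about one line parallel to its y, at x = 0, 70 mm above the underside. Nothing else stands on it
- lever_red (a joint): angle (rad) of the lever with the red grip, the leftmost (+y side of the box, 60 mm from the middle one). 0 = as found, leaning 0.5 rad from upright to the box's -x (towards the robot); grows as its top swings to +x; 0.5 upright; fully over at 1.0, against a springy stop. Stays where left. A free lever takes 2 to 4 N at the grip all the way. 20 N at most
- lever_red_grip (a point): middle of the red plastic grip, on the lever's axis, 75 mm from the turning line. The grip is a round-ended bar 16 mm across, from 50 to 95 mm from the turning line; below it a 10 mm steel rod runs down into the box
- lever_yellow (a joint): angle (rad) of the lever with the yellow grip, the middle. Angles and forces as for red. A blocked lever stops after 0.1 to 0.15 rad, then only yields elastically, 1.5 to 3 N per mm at the grip. It comes free once the neighbour that blocks it is fully over
- lever_yellow_grip (a point): middle of the yellow plastic grip, on the lever's axis, 75 mm from the turning line. The grip is a round-ended bar 16 mm across, from 50 to 95 mm from the turning line; below it a 10 mm steel rod runs down into the box
- lever_blue (a joint): angle (rad) of the lever with the blue grip, the rightmost (-y side, 60 mm from the middle one). Angles and forces as for red. Only neighbours (red-yellow, yellow-blue) block one another: in each pair one must be thrown before the other. Which one is set inside the box, differs from time to time and cannot be seen; it must be felt
- lever_blue_grip (a point): middle of the blue plastic grip, on the lever's axis, 75 mm from the turning line. The grip is a round-ended bar 16 mm across, from 50 to 95 mm from the turning line; below it a 10 mm steel rod runs down into the box
- jar_mid (a point): tall closed glass jar, 84 mm across, 190 mm tall, on the shelf; point half-way up on its axis
- sieve_mid (a point): yellow plastic sieve, bowl 130 mm across and 55 mm high with a 90 mm handle, on the shelf; point half-way up in the bowl's middle
- saucer_mid (a point): white ceramic saucer 130 mm across, 18 mm high, on the shelf; point at its centre
- tongs_mid (a point): aluminium kitchen tongs, flat, 230 mm long, 8 mm thick, on the shelf; point at their middle
- mug_mid (a point): blue mug 80 mm across, 90 mm tall, on the worktop in front; point half-way up on its axis
- drawer_handle (a point): steel bar handle of the half-open drawer full of steel twist lids, in the front of the shelf; point at the bar's middle

How it is judged:
By the outcome, as a careful person would: the job done as asked, in the order asked, and still so for the second after the job is handed in, with the robot touching nothing.
It also fails if it takes over 67 s, if anything falls off the work surface, if the arm or the gripper's body presses on something with over 40 N, if the wrist force passes 120 N, or if a joint passes its speed limit or range.

### The arm

A 7-joint arm with a two-finger parallel gripper is mounted at the origin on the work surface. World frame = base frame: x ahead of the robot, y to its left, z up, the work surface at z = 0. Lengths are in mm, angles in degrees, forces in N, time in s.
With the tool pointing down it reaches from about 400 to 925 mm from the base axis. Payload 4.1 kg.
Tool frame: the origin (TCP) lies at the very end of the fingers, on their centre line; the grasp point (between the pads) lies 19 mm behind it; z points along the fingers, y is the line along which they close (so a half turn about z gives the same grasp; the last joint's range is limited). The gripper opens to 85 mm and grips with 20 to 120 N. Pads are 22 mm wide; open, the fingers measure 114 mm over their backs; the gripper's body (76 mm by 85 mm) begins 54 mm behind the grasp point. The pads swing forward as they close: fully open they stand 13 mm farther back than shut.
Start: joints at [60.504, 22.827, 2.584, 88.041, -1.071, 69.15, -2.905], TCP at [262.589, -594.635, 231.347] pointing down, gripper open.
Joint ranges: [-161.44, 161.44], [-28.35, 127.94], [-78.24, 83.42], [0, 140.83], [-78.03, 258.03], [13.02, 114.36], [-168.23, 168.23]. Speed limits (degrees/s): [147.25, 147.25, 180, 180, 180, 180, 180].

### API

Orientations are given as [roll, pitch, yaw] about the fixed x, y, z axes, in that order (R = Rz(yaw) Ry(pitch) Rx(roll)).
In Python, from station import * gives the robot as it stands.
- The arm moves only by the tool step_arm, never from a script. Its argument "series" is a list of rows, each a list of 3 entries, a list of its own where there are three numbers: the gripper's target within -1 to 1 (shut at 1, half-way at 0, fully open at -1), then the shift along the tool's x, y, z in mm, then the turn about the tool's z in degrees. A call has 1 to 12 rows; each row shifts and turns the commanded pose from where the row before left it, along the tool's axes as they then stand; what a row does not reach is not made up. A row lasts 1/10 s, in which the tool goes at most 50 mm and 8.59 degrees, less where a joint would pass 70% of its speed; a pose out of reach is approached as far as the arm can. A call with a gripper value outside its range is refused whole. The fingers move at their own pace and stop on an object; "force" is the grip in N (left out, the last holds). Time passes only in rows, so rows that do not move let the fingers close. It gives the time, the measured TCP pose, the force, the opening and the grip force at its end, in the units of the state.
- get_state(): the state, without advancing time (a new reading comes with each control period).
- capture(name): name is "scene" or "top" or "wrist"; returns (picture, depth): 400x640x3 uint8, red, green, blue; 400x640 float32, mm along the optical axis (not along the pixel's ray), 0 where there is no reading.
- camera_model(name): a dict with "fx", "fy", "cx", "cy" (pixels), "k1" (the pictures are not rectified: a ray, as slopes to the right and down, at radius r is drawn at 1 + k1 r^2 times it, then the intrinsics apply), "R" (3x3) and "t" (3): a world point X has camera coordinates R X + t; the wrist camera has in their place "tool_from_camera" (4x4, takes a point from camera to tool coordinates, whose origin is the TCP and whose axes are the flange's). Camera axes: x right, y down, z forward; pixel columns grow to the right and rows downward; lengths in mm; the calibration is good to about 2 mm. A picture is of the moment at which its call begins: read the wrist's pose just before it. camera_model takes no time and is no camera call.
- hand_in(): hands the job in; it is judged then, once.
The state is a dict: "clock": time; "joint_positions": joint angles; "joint_vel": joint speeds; "tau": joint torques, N m; "tool_pos": TCP position; "ee_rot": TCP orientation; "wrist_force": force on the tool from outside, world axes, zero at the start; "torque": the same for the moment, N m; "gripper_width": finger opening in mm; "gripper_force": force on a finger pad.
Only numpy, scipy, OpenCV 4.12 (cv2) and the standard library are available. Lean on these libraries where they do the work, as an engineer would, in place of code of your own. Each camera call takes 0.05 s, during which the arm holds its last target. There are 200 camera calls.

## Working session

There is one attempt and no reset: what is moved stays moved. The work goes in short steps, Python scripts to look and compute and a tool call to move; the robot and the scene stay as the last step left them, time stands still between calls to the robot, and variables do not carry over. Pictures are saved under pics/ and viewed, at most 10 in all, crops included, and the job is handed in when it is done.

Besides the shell and the picture viewer there is one more tool, called after "Emit:" as name(argument=value, ...), one argument or row to a line, values as JSON. step_arm: Moves the arm, as the interface text tells. Its arguments: {"type":"object","properties":{"series":{"type":"array","items":{"type":"array"}},"force":{"type":"number"}},"required":["series"]}

```bash
mkdir -p pics
python3 - <<'E'
from station import *
import cv2,numpy as np
s=get_state();print({k:s[k] for k in('clock','tool_pos','ee_rot','wrist_force','gripper_width')})
for n in('scene','top'):
    p,d=capture(n);np.savez(n+'.npz',p=p,d=d);cv2.imwrite(f'pics/{n}.png',p[...,::-1]);m=camera_model(n);print(n,m)
E
```

```text
{'clock': 0.0, 'tool_pos': array([ 262.31989183, -594.04760608,  230.26177261]), 'ee_rot': array([-1.79890255e+02,  6.55765039e-03,  2.38297702e+01]), 'wrist_force': array([ 0.41284402, -0.01574032,  0.1845024 ]), 'gripper_width': 85.48909312609337}
scene {'fx': 490.27761515227303, 'fy': 490.27761515227303, 'cx': 322.32298417470383, 'cy': 199.56634742644505, 'k1': -0.04440619690072804, 'R': array([[ 0.22405848,  0.97448546,  0.01326194],
       [ 0.83968055, -0.18612019, -0.51019198],
       [-0.49470635,  0.12544863, -0.85995829]]), 't': array([-118.00638843, -317.21821696, 1904.47467409])}
top {'fx': 467.72475978268506, 'fy': 467.72475978268506, 'cx': 315.7753245082119, 'cy': 201.40905061900708, 'k1': -0.03525171759149415, 'R': array([[ 0.02723341, -0.99949799,  0.01618952],
       [-0.98546696, -0.02956057, -0.16727537],
       [ 0.16766997, -0.01139876, -0.98577728]]), 't': array([  -6.37085976,  510.35866778, 1393.97693729])}
```

View pics/scene.png

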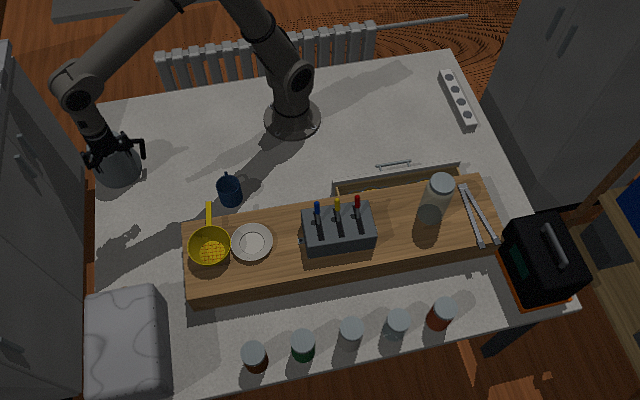

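View pics/top.png

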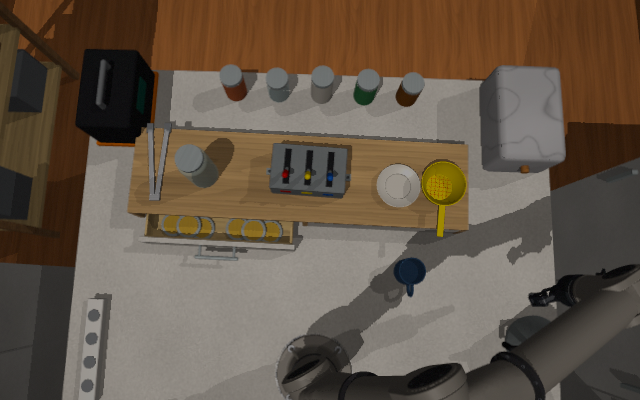

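The scene view shows the box at about (338,228), with the levers blue (317,207), yellow (337,202) and red (357,201). In the top view the levers are red (286,173), yellow (308,175) and blue (330,176), and the box spans x 270–348, y 143–195. The jar is at (192,162) and the saucer at (398,186).

```bash
cat > h.py <<'E'
import numpy as np,cv2
from station import *
def ray(n,uv):
    m=camera_model(n);K=np.array([[m['fx'],0,m['cx']],[0,m['fy'],m['cy']],[0,0,1]])
    q=cv2.undistortPoints(np.array([[uv]],float),K,np.array([m['k1'],0,0,0.]))[0,0]
    R=np.array(m['R']);return -R.T@m['t'],R.T@np.array([q[0],q[1],1])
def onz(n,uv,z):
    c,d=ray(n,uv);return c+d*(z-c[2])/d[2]
def two(a,b):
    (c1,d1),(c2,d2)=a,b
    A=np.stack([d1,-d2],1);s=np.linalg.lstsq(A,c2-c1,rcond=None)[0]
    p,q=c1+s[0]*d1,c2+s[1]*d2;return (p+q)/2,np.linalg.norm(p-q)
E
python3 - <<'E'
from h import *
hs={'red':[(0,6),(172,180)],'yellow':[(22,34)],'blue':[(105,125)]}
roi={'scene':(305,185,370,235),'top':(272,150,346,192)}
P={}
for n in roi:
    p=np.load(n+'.npz')['p'];h=cv2.cvtColor(p,cv2.COLOR_RGB2HSV);x0,y0,x1,y1=roi[n]
    for c in hs:
        m=sum(((h[...,0]>=a)&(h[...,0]<=b)) for a,b in hs[c])>0
        m=m&(h[...,1]>130)&(h[...,2]>50);k=np.zeros_like(m);k[y0:y1,x0:x1]=m[y0:y1,x0:x1]
        N,l,st,ce=cv2.connectedComponentsWithStats(k.astype(np.uint8))
        i=1+np.argmax(st[1:,4]);P[n,c]=ce[i];print(n,c,ce[i],st[i],onz(n,ce[i],246).round(1))
for c in hs: 
    a,e=two(ray('scene',P['scene',c]),ray('top',P['top',c]));print(c,a.round(1),e.round(1))
p=np.load('top.npz')['p'];d=np.load('top.npz')['d']
# box top: points at z~195 by depth
m=camera_model('top');K=np.array([[m['fx'],0,m['cx']],[0,m['fy'],m['cy']],[0,0,1]])
v,u=np.mgrid[130:205,260:360];q=cv2.undistortPoints(np.stack([u,v],-1).reshape(-1,1,2).astype(float),K,np.array([m['k1'],0,0,0.]))[:,0]
z=d[130:205,260:360].ravel();X=(np.c_[q,np.ones(len(q))]*z[:,None]-m['t'])@np.array(m['R'])
s=(z>0)&(abs(X[:,2]-195)<7);print(s.sum(),np.median(X[s,2]));r=cv2.minAreaRect(X[s,:2].astype(np.float32));print(r,cv2.boxPoints(r))
for nm,uv,zz in(('jar top',(189,158),300),('saucer',(398,186),120),('mug',(409,270),90),('handle',(217,258),60)):print(nm,onz('top',uv,zz).round())
E
```

```text
scene red [357.09090909 200.94545455] [355 195   5  13  55] [553.1  94.8 246. ]
scene yellow [336.796875 203.84375 ] [334 198   6  13  64] [549.7  34.5 246. ]
scene blue [316.14893617 206.76595745] [314 201   6  13  47] [546.3 -26.2 246. ]
top red [284.72093023 173.48837209] [282 169   6   9  43] [548.6  95.1 246. ]
top yellow [307.25531915 175.0212766 ] [304 171   7   9  47] [546.2  35.1 246. ]
top blue [329.68292683 176.53658537] [327 173   6   8  41] [543.9 -24.6 246. ]
red [549.9  95.7 240.4] 0.6
yellow [547.2  35.2 241.6] 0.1
blue [544.6 -25.2 242.7] 1.1
3240 194.67100495490917
((579.6009521484375, 34.410194396972656), (210.15281677246094, 130.91465759277344), 87.18150329589844) [[509.05594 -67.32043]
 [639.81226 -73.75779]
 [650.146   136.14081]
 [519.38965 142.57819]]
jar top [569. 338. 300.]
saucer [ 550. -231.  120.]
mug [ 308. -268.   90.]
handle [328. 297.  60.]
```

Emit:
step_arm(
  series=[
    [1,[0,0,-30],0],
    [1,[0,0,-30],6.65],
    [1,[0,0,-30],6.65],
    [1,[0,0,0],6.65],
    [1,[0,0,0],6.65],
    [1,[10,-28,0],0],
    [1,[10,-28,0],0],
    [1,[10,-28,0],0],
    [1,[10,-28,0],0],
    [1,[10,-28,0],0],
    [1,[10,-28,0],0],
    [1,[10,-28,0],0],
  ],
  force=30,
)

```text
clock: 1.3
tool_pos: [342.1, -400.8, 320.9]
ee_rot: [-180.0, 0.0, -2.8]
wrist_force: [0.2, 0.1, 0.2]
gripper_width: -0.2
gripper_force: 0.0
```

Emit:
step_arm(
  series=[
    [1,[10,-28,0],0],
    [1,[10,-28,0],0],
    [1,[10,-28,0],0],
    [1,[10,-28,0],0],
    [1,[10,-28,0],0],
    [1,[10,-28,0],0],
    [1,[10,-28,0],0],
    [1,[10,-28,0],0],
    [1,[0,0,0],0],
  ],
)

```text
clock: 2.2
tool_pos: [434.2, -177.6, 321.1]
ee_rot: [-179.9, -0.0, -2.3]
wrist_force: [0.1, 0.3, -0.5]
gripper_width: 0.0
gripper_force: 0.0
```

Emit:
step_arm(
  series=[
    [1,[10,-26,0],0.5],
    [1,[10,-26,0],0],
    [1,[10,-26,0],0],
    [1,[10,-26,0],0],
    [1,[10,-26,0],0],
    [1,[8,-28,0],0],
    [1,[0,0,20],0],
    [1,[0,0,20],0],
    [1,[0,0,20],0],
    [1,[0,0,15],0],
    [1,[0,0,0],0],
    [1,[0,0,0],0],
  ],
)

```text
clock: 3.4
tool_pos: [499.4, -28.3, 246.4]
ee_rot: [180.0, 0.0, -3.3]
wrist_force: [0.5, 0.1, -0.2]
gripper_width: 0.1
gripper_force: 0.0
```

Run:
```python
from h import *
p,d=capture('scene');cv2.imwrite('pics/a.png',cv2.resize(p[150:270,260:420],None,fx=4,fy=4)[...,::-1])
s=get_state();print(s['tool_pos'],s['ee_rot'],s['wrist_force'])
```

```text
[499.85096518 -28.21675193 246.97568891] [ 1.79988281e+02 -5.89394629e-02 -3.30229437e+00] [ 0.49812611 -0.60874184  0.66696124]
```

View pics/a.png

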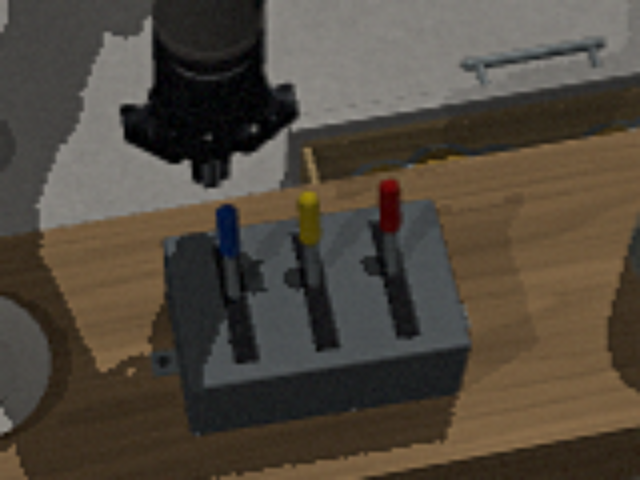

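The finger tip (crop 210,180) sits behind the blue lever (228,230) and about 5 mm to its right. I'll centre it and then feel forward gently.

Emit:
step_arm(
  series=[
    [1,[5,-5,0],0],
    [1,[5,0,0],0],
    [1,[2,0,0],0],
    [1,[2,0,0],0],
    [1,[0,0,0],0],
  ],
)

```text
clock: 3.95
tool_pos: [514.0, -23.7, 246.3]
ee_rot: [180.0, -0.0, -3.3]
wrist_force: [0.5, -0.3, -0.6]
gripper_width: 0.4
gripper_force: 0.0
```

Emit:
step_arm(
  series=[
    [1,[2,0,0],0],
    [1,[2,0,0],0],
    [1,[0,0,0],0],
  ],
)

```text
clock: 4.25
tool_pos: [517.9, -23.9, 246.3]
ee_rot: [180.0, -0.0, -3.3]
wrist_force: [0.7, 0.1, -0.5]
gripper_width: -0.2
gripper_force: 0.0
```

Emit:
step_arm(
  series=[
    [1,[2,0,0],0],
    [1,[2,0,0],0],
    [1,[0,0,0],0],
  ],
)

```text
clock: 4.55
tool_pos: [521.1, -24.0, 246.1]
ee_rot: [180.0, 0.1, -3.3]
wrist_force: [-2.3, -0.3, 2.4]
gripper_width: 0.0
gripper_force: 1.3
```

Emit:
step_arm(
  series=[
    [1,[2,0,0],0],
    [1,[2,0,0],0],
    [1,[2,0,0],0],
    [1,[0,0,0],0],
  ],
)

```text
clock: 4.95
tool_pos: [528.2, -24.4, 246.3]
ee_rot: [-180.0, -0.0, -3.3]
wrist_force: [-2.8, 1.0, 2.0]
gripper_width: 0.1
gripper_force: 1.1
```

Emit:
step_arm(
  series=[
    [1,[2,0,0],0],
    [1,[2,0,0],0],
    [1,[0,0,0],0],
  ],
)

```text
clock: 5.25
tool_pos: [532.2, -24.7, 246.3]
ee_rot: [-180.0, -0.0, -3.3]
wrist_force: [-1.9, 0.5, 1.5]
gripper_width: 0.2
gripper_force: 1.0
```

Emit:
step_arm(
  series=[
    [1,[2,0,0],0],
    [1,[1,0,0],0],
    [1,[0,0,0],0],
  ],
)

```text
clock: 5.55
tool_pos: [535.0, -24.9, 246.3]
ee_rot: [180.0, -0.0, -3.3]
wrist_force: [-2.4, 0.8, 1.6]
gripper_width: -0.4
gripper_force: 1.0
```

Emit:
step_arm(
  series=[
    [1,[2,0,0],0],
    [1,[2,0,0],0],
    [1,[0,0,0],0],
  ],
)

```text
clock: 5.85
tool_pos: [539.1, -25.1, 246.3]
ee_rot: [180.0, -0.0, -3.3]
wrist_force: [-1.6, -0.5, 1.2]
gripper_width: -0.4
gripper_force: 0.8
```

Emit:
step_arm(
  series=[
    [1,[2,0,0],0],
    [1,[2,0,0],0],
    [1,[0,0,0],0],
  ],
)

```text
clock: 6.15
tool_pos: [543.1, -25.3, 246.3]
ee_rot: [180.0, -0.0, -3.3]
wrist_force: [-1.2, 0.2, 1.1]
gripper_width: 0.0
gripper_force: 0.7
```

Blue moves freely past the blocked range, so I'll carry on towards its stop.

Emit:
step_arm(
  series=[
    [1,[4,0,0],0],
    [1,[4,0,0],0],
    [1,[4,0,0],0],
    [1,[4,0,0],0],
    [1,[4,0,0],0],
    [1,[4,0,0],0],
    [1,[4,0,0],0],
    [1,[4,0,0],0],
    [1,[4,0,0],0],
    [1,[4,0,0],0],
    [1,[0,0,0],0],
  ],
)

```text
clock: 7.25
tool_pos: [583.0, -27.8, 245.8]
ee_rot: [180.0, 0.0, -3.3]
wrist_force: [-0.6, 0.5, -0.1]
gripper_width: -0.1
gripper_force: 0.4
```

Emit:
step_arm(
  series=[
    [1,[2,0,0],0],
    [1,[2,0,0],0],
    [1,[0,0,0],0],
  ],
)

```text
clock: 7.55
tool_pos: [586.8, -28.0, 246.2]
ee_rot: [180.0, -0.0, -3.3]
wrist_force: [-1.9, -0.3, -0.7]
gripper_width: 0.1
gripper_force: 0.7
```

Emit:
step_arm(
  series=[
    [1,[2,0,0],0],
    [1,[2,0,0],0],
    [1,[0,0,0],0],
  ],
)

```text
clock: 7.85
tool_pos: [590.9, -28.1, 246.3]
ee_rot: [180.0, -0.0, -3.3]
wrist_force: [-2.3, -0.0, -0.2]
gripper_width: -0.0
gripper_force: 0.7
```

Emit:
step_arm(
  series=[
    [1,[2,0,0],0],
    [1,[2,0,0],0],
    [1,[0,0,0],0],
  ],
)

```text
clock: 8.15
tool_pos: [595.0, -28.3, 246.3]
ee_rot: [-180.0, -0.0, -3.3]
wrist_force: [-1.8, 0.1, 0.2]
gripper_width: 0.3
gripper_force: 0.6
```

Emit:
step_arm(
  series=[
    [1,[1,0,0],0],
    [1,[1,0,0],0],
    [1,[0,0,0],0],
  ],
)

```text
clock: 8.45
tool_pos: [596.5, -28.4, 246.2]
ee_rot: [180.0, 0.0, -3.3]
wrist_force: [-1.5, -0.9, -0.1]
gripper_width: -0.1
gripper_force: 0.9
```

Emit:
step_arm(
  series=[
    [1,[1,0,0],0],
    [1,[1,0,0],0],
    [1,[0,0,0],0],
  ],
)

```text
clock: 8.75
tool_pos: [597.7, -28.4, 245.9]
ee_rot: [180.0, 0.1, -3.3]
wrist_force: [-4.8, -0.2, -0.3]
gripper_width: -0.0
gripper_force: 2.1
```

Emit:
step_arm(
  series=[
    [1,[1,0,0],0],
    [1,[1,0,0],0],
    [1,[0,0,0],0],
  ],
)

```text
clock: 9.05
tool_pos: [598.8, -28.5, 245.5]
ee_rot: [180.0, 0.3, -3.3]
wrist_force: [-7.0, 0.3, 0.3]
gripper_width: 0.1
gripper_force: 2.8
```

Emit:
step_arm(
  series=[
    [1,[1,0,0],0],
    [1,[1,0,0],0],
    [1,[0,0,0],0],
  ],
)

```text
clock: 9.35
tool_pos: [599.7, -28.5, 245.1]
ee_rot: [180.0, 0.4, -3.3]
wrist_force: [-9.6, 0.0, -0.8]
gripper_width: 0.2
gripper_force: 3.7
```

Blue is at its springy stop. I'll add 1 mm, then back off and go to yellow.

Emit:
step_arm(
  series=[
    [1,[1,0,0],0],
    [1,[0,0,0],0],
    [1,[-2,0,0],0],
    [1,[-10,0,0],0],
    [1,[-20,0,0],0],
    [1,[-20,0,0],0],
    [1,[-20,0,0],0],
    [1,[-20,0,0],0],
    [1,[0,-20,0],0],
    [1,[0,-20,0],0],
    [1,[0,-18,0],0],
    [1,[0,0,0],0],
  ],
)

```text
clock: 10.55
tool_pos: [516.3, 37.6, 247.5]
ee_rot: [-179.9, -0.3, -3.0]
wrist_force: [-0.0, 0.3, -0.2]
gripper_width: -0.1
gripper_force: 0.0
```

Emit:
step_arm(
  series=[
    [1,[2,0,0],0],
    [1,[2,0,0],0],
    [1,[0,0,0],0],
  ],
)

```text
clock: 10.85
tool_pos: [519.6, 32.8, 246.3]
ee_rot: [180.0, -0.0, -3.4]
wrist_force: [-0.7, -0.6, 0.2]
gripper_width: -0.3
gripper_force: 0.0
```

Emit:
step_arm(
  series=[
    [1,[0,-3,0],0],
    [1,[2,0,0],0],
    [1,[2,0,0],0],
    [1,[2,0,0],0],
    [1,[0,0,0],0],
  ],
)

```text
clock: 11.35
tool_pos: [524.8, 36.8, 246.1]
ee_rot: [180.0, 0.1, -3.3]
wrist_force: [-3.3, 0.1, 2.2]
gripper_width: -0.1
gripper_force: 1.4
```

Emit:
step_arm(
  series=[
    [1,[2,0,0],0],
    [1,[2,0,0],0],
    [1,[0,0,0],0],
  ],
)

```text
clock: 11.65
tool_pos: [529.6, 36.6, 246.3]
ee_rot: [-180.0, -0.0, -3.3]
wrist_force: [-2.1, 0.1, 1.5]
gripper_width: 0.0
gripper_force: 1.3
```

Emit:
step_arm(
  series=[
    [1,[2,0,0],0],
    [1,[1,0,0],0],
    [1,[0,0,0],0],
  ],
)

```text
clock: 11.95
tool_pos: [532.5, 36.4, 246.3]
ee_rot: [-180.0, -0.0, -3.3]
wrist_force: [-2.7, 0.1, 2.4]
gripper_width: -0.1
gripper_force: 1.2
```

Emit:
step_arm(
  series=[
    [1,[1,0,0],0],
    [1,[1,0,0],0],
    [1,[0,0,0],0],
  ],
)

```text
clock: 12.25
tool_pos: [534.4, 36.2, 246.3]
ee_rot: [-180.0, -0.0, -3.3]
wrist_force: [-2.0, 0.7, 0.8]
gripper_width: -0.2
gripper_force: 1.3
```

Emit:
step_arm(
  series=[
    [1,[1,0,0],0],
    [1,[1,0,0],0],
    [1,[0,0,0],0],
  ],
)

```text
clock: 12.55
tool_pos: [536.4, 36.2, 246.3]
ee_rot: [180.0, -0.0, -3.3]
wrist_force: [-3.0, 0.1, 2.4]
gripper_width: -0.2
gripper_force: 1.2
```

Emit:
step_arm(
  series=[
    [1,[1,0,0],0],
    [1,[1,0,0],0],
    [1,[0,0,0],0],
  ],
)

```text
clock: 12.85
tool_pos: [538.4, 36.0, 246.3]
ee_rot: [-180.0, -0.0, -3.3]
wrist_force: [-2.3, -0.3, 2.3]
gripper_width: 0.1
gripper_force: 1.1
```

Emit:
step_arm(
  series=[
    [1,[1,0,0],0],
    [1,[1,0,0],0],
    [1,[0,0,0],0],
  ],
)

```text
clock: 13.15
tool_pos: [540.4, 35.9, 246.3]
ee_rot: [180.0, -0.0, -3.3]
wrist_force: [-1.2, -0.5, 2.5]
gripper_width: 0.1
gripper_force: 1.1
```

Emit:
step_arm(
  series=[
    [1,[1,0,0],0],
    [1,[1,0,0],0],
    [1,[0,0,0],0],
  ],
)

```text
clock: 13.45
tool_pos: [542.4, 35.8, 246.3]
ee_rot: [180.0, -0.0, -3.3]
wrist_force: [-1.9, -0.5, 1.9]
gripper_width: -0.1
gripper_force: 1.1
```

Yellow is free too.

Emit:
step_arm(
  series=[
    [1,[4,0,0],0],
    [1,[4,0,0],0],
    [1,[4,0,0],0],
    [1,[4,0,0],0],
    [1,[4,0,0],0],
    [1,[4,0,0],0],
    [1,[4,0,0],0],
    [1,[4,0,0],0],
    [1,[4,0,0],0],
    [1,[4,0,0],0],
    [1,[4,0,0],0],
    [1,[0,0,0],0],
  ],
)

```text
clock: 14.65
tool_pos: [586.5, 33.2, 245.8]
ee_rot: [180.0, 0.0, -3.3]
wrist_force: [-2.2, 0.3, -0.5]
gripper_width: 0.2
gripper_force: 0.5
```

Emit:
step_arm(
  series=[
    [1,[2,0,0],0],
    [1,[2,0,0],0],
    [1,[2,0,0],0],
    [1,[2,0,0],0],
    [1,[2,0,0],0],
    [1,[0,0,0],0],
  ],
)

```text
clock: 15.25
tool_pos: [596.7, 32.6, 246.5]
ee_rot: [-180.0, -0.1, -3.3]
wrist_force: [-0.9, 0.3, -1.0]
gripper_width: 0.3
gripper_force: 0.5
```

Emit:
step_arm(
  series=[
    [1,[1,0,0],0],
    [1,[1,0,0],0],
    [1,[1,0,0],0],
    [1,[0,0,0],0],
  ],
)

```text
clock: 15.65
tool_pos: [599.2, 32.6, 246.3]
ee_rot: [180.0, -0.0, -3.3]
wrist_force: [-0.9, 0.0, 0.3]
gripper_width: -0.3
gripper_force: 0.6
```

Emit:
step_arm(
  series=[
    [1,[1,0,0],0],
    [1,[1,0,0],0],
    [1,[0,0,0],0],
  ],
)

```text
clock: 15.95
tool_pos: [600.4, 32.5, 246.0]
ee_rot: [180.0, 0.1, -3.3]
wrist_force: [-4.1, 0.4, -0.7]
gripper_width: -0.0
gripper_force: 1.6
```

Emit:
step_arm(
  series=[
    [1,[1,0,0],0],
    [1,[1,0,0],0],
    [1,[1,0,0],0],
    [1,[1,0,0],0],
    [1,[0,0,0],0],
  ],
)

```text
clock: 16.45
tool_pos: [602.6, 32.4, 245.3]
ee_rot: [180.0, 0.4, -3.3]
wrist_force: [-7.3, 0.7, -0.0]
gripper_width: -0.1
gripper_force: 3.5
```

Emit:
step_arm(
  series=[
    [1,[1,0,0],0],
    [1,[0,0,0],0],
    [1,[-2,0,0],0],
    [1,[-10,0,0],0],
    [1,[-20,0,0],0],
    [1,[-20,0,0],0],
    [1,[-20,0,0],0],
    [1,[-20,0,0],0],
    [1,[0,-20,0],0],
    [1,[0,-20,0],0],
    [1,[0,-18,0],0],
    [1,[0,0,0],0],
  ],
)

```text
clock: 17.65
tool_pos: [518.4, 98.6, 247.4]
ee_rot: [-179.9, -0.3, -3.0]
wrist_force: [0.2, 0.6, 0.3]
gripper_width: 0.2
gripper_force: 0.0
```

Emit:
step_arm(
  series=[
    [1,[0,0,0],0],
    [1,[2,0,0],0],
    [1,[0,0,0],0],
  ],
)

```text
clock: 17.95
tool_pos: [520.1, 93.8, 246.3]
ee_rot: [180.0, -0.0, -3.4]
wrist_force: [-0.2, -0.6, 0.5]
gripper_width: 0.4
gripper_force: 0.0
```

Emit:
step_arm(
  series=[
    [1,[2,-3,0],0],
    [1,[2,0,0],0],
    [1,[2,0,0],0],
    [1,[2,0,0],0],
    [1,[0,0,0],0],
  ],
)

```text
clock: 18.45
tool_pos: [527.2, 97.7, 246.1]
ee_rot: [180.0, 0.1, -3.3]
wrist_force: [-2.5, 0.2, 0.8]
gripper_width: -0.1
gripper_force: 1.5
```

Emit:
step_arm(
  series=[
    [1,[2,0,0],0],
    [1,[2,0,0],0],
    [1,[0,0,0],0],
  ],
)

```text
clock: 18.75
tool_pos: [532.1, 97.5, 246.3]
ee_rot: [-180.0, -0.0, -3.3]
wrist_force: [-2.3, -0.9, 2.0]
gripper_width: -0.1
gripper_force: 1.2
```

Emit:
step_arm(
  series=[
    [1,[2,0,0],0],
    [1,[2,0,0],0],
    [1,[0,0,0],0],
  ],
)

```text
clock: 19.05
tool_pos: [536.2, 97.2, 246.2]
ee_rot: [-180.0, -0.0, -3.3]
wrist_force: [-2.1, -0.2, 1.2]
gripper_width: -0.0
gripper_force: 0.9
```

Emit:
step_arm(
  series=[
    [1,[2,0,0],0],
    [1,[2,0,0],0],
    [1,[0,0,0],0],
  ],
)

```text
clock: 19.35
tool_pos: [540.1, 97.0, 246.2]
ee_rot: [-180.0, -0.0, -3.3]
wrist_force: [-1.8, -0.7, 1.7]
gripper_width: 0.0
gripper_force: 0.8
```

Emit:
step_arm(
  series=[
    [1,[2,0,0],0],
    [1,[2,0,0],0],
    [1,[0,0,0],0],
  ],
)

```text
clock: 19.65
tool_pos: [544.1, 96.8, 246.3]
ee_rot: [-180.0, -0.0, -3.3]
wrist_force: [-1.1, -0.2, 1.6]
gripper_width: 0.0
gripper_force: 0.8
```

Emit:
step_arm(
  series=[
    [1,[4,0,0],0],
    [1,[4,0,0],0],
    [1,[4,0,0],0],
    [1,[4,0,0],0],
    [1,[4,0,0],0],
    [1,[4,0,0],0],
    [1,[4,0,0],0],
    [1,[4,0,0],0],
    [1,[4,0,0],0],
    [1,[4,0,0],0],
    [1,[4,0,0],0],
    [1,[0,0,0],0],
  ],
)

```text
clock: 20.85
tool_pos: [588.0, 94.3, 245.7]
ee_rot: [-180.0, 0.0, -3.3]
wrist_force: [-0.3, 0.3, -0.2]
gripper_width: 0.1
gripper_force: 0.5
```

Emit:
step_arm(
  series=[
    [1,[2,0,0],0],
    [1,[2,0,0],0],
    [1,[2,0,0],0],
    [1,[2,0,0],0],
    [1,[2,0,0],0],
    [1,[0,0,0],0],
  ],
)

```text
clock: 21.45
tool_pos: [598.1, 93.7, 246.4]
ee_rot: [-180.0, -0.1, -3.3]
wrist_force: [-1.0, -0.1, 0.2]
gripper_width: -0.2
gripper_force: 0.5
```

Emit:
step_arm(
  series=[
    [1,[1,0,0],0],
    [1,[1,0,0],0],
    [1,[1,0,0],0],
    [1,[1,0,0],0],
    [1,[0,0,0],0],
  ],
)

```text
clock: 21.95
tool_pos: [601.8, 93.5, 246.3]
ee_rot: [-180.0, -0.0, -3.3]
wrist_force: [-0.1, 0.1, -0.1]
gripper_width: -0.1
gripper_force: 0.5
```

Emit:
step_arm(
  series=[
    [1,[1,0,0],0],
    [1,[1,0,0],0],
    [1,[0,0,0],0],
  ],
)

```text
clock: 22.25
tool_pos: [603.1, 93.4, 246.1]
ee_rot: [180.0, 0.1, -3.3]
wrist_force: [-2.6, 0.4, -1.2]
gripper_width: -0.1
gripper_force: 1.3
```

Emit:
step_arm(
  series=[
    [1,[1,0,0],0],
    [1,[1,0,0],0],
    [1,[1,0,0],0],
    [1,[1,0,0],0],
    [1,[0,0,0],0],
  ],
)

```text
clock: 22.75
tool_pos: [605.3, 93.4, 245.4]
ee_rot: [180.0, 0.3, -3.2]
wrist_force: [-6.7, 1.4, 1.2]
gripper_width: -0.3
gripper_force: 3.2
```

Emit:
step_arm(
  series=[
    [1,[1,0,0],0],
    [1,[0,0,0],0],
    [1,[-2,0,0],0],
    [1,[-10,0,0],0],
    [1,[-20,0,0],0],
    [1,[-20,0,0],0],
    [1,[-20,0,0],0],
    [1,[-20,0,0],0],
    [1,[-20,0,0],0],
    [1,[-20,0,-20],0],
    [1,[0,0,-20],0],
    [1,[0,0,0],0],
  ],
)

```text
clock: 23.95
tool_pos: [479.2, 101.2, 290.0]
ee_rot: [-179.9, -0.6, -3.3]
wrist_force: [0.3, 0.3, -0.3]
gripper_width: 0.2
gripper_force: 0.0
```

Run:
```python
from h import *
p,d=capture('scene');q,_=capture('top')
hs={'red':[(0,6),(172,180)],'yellow':[(22,34)],'blue':[(105,125)]}
for n,im,(x0,y0,x1,y1) in(('scene',p,(295,195,380,265)),('top',q,(268,138,352,195))):
    h=cv2.cvtColor(im,cv2.COLOR_RGB2HSV)
    for c in hs:
        m=sum(((h[...,0]>=a)&(h[...,0]<=b)) for a,b in hs[c])>0
        m=m&(h[...,1]>130)&(h[...,2]>50);k=np.zeros_like(m);k[y0:y1,x0:x1]=m[y0:y1,x0:x1]
        N,l,st,ce=cv2.connectedComponentsWithStats(k.astype(np.uint8))
        if N>1:
            i=1+np.argmax(st[1:,4]);print(n,c,st[i],onz(n,ce[i],246).round(1))
cv2.imwrite('pics/b.png',p[...,::-1])
print(get_state()['clock'],get_state()['wrist_force'],get_state()['tool_pos'])
```

```text
scene red [359 219   7   6  29] [622.6  90.8 246. ]
scene yellow [339 223   6   5  27] [620.3  31.2 246. ]
scene blue [318 226   5   5  19] [617.1 -30.1 246. ]
top red [288 142   3   3   5] [632.3  87.4 246. ]
top yellow [306 144   7  13  75] [615.   31.5 246. ]
top blue [330 146   5  13  55] [612.6 -29.1 246. ]
24.05 [-0.68025365 -0.11056616 -0.53108167] [477.69768854 100.54847599 286.95179235]
```

View pics/b.png

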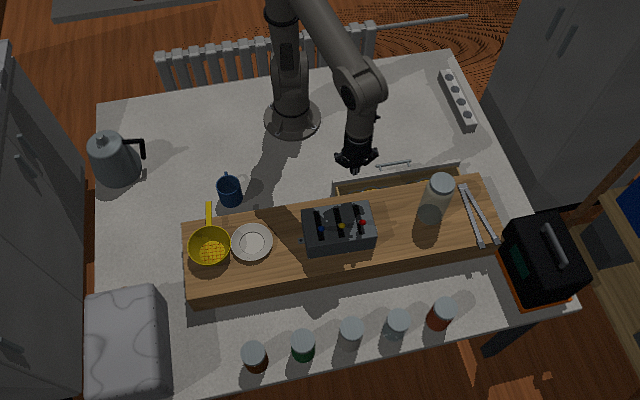

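The picture shows all three levers leaning to the far side: blue (320,229), yellow (341,226), red (362,222). Each grip moved about 70 mm, against 72 mm expected. The gripper is clear of the box and everything else is where it was.

```bash
python3 -c "
from station import *
print(hand_in())"
```

```text
the job is handed in; nothing more can be done
None
```

All three levers are fully over against their stops, thrown in the order blue, yellow, red; none was blocked, the highest force I read was about 10 N, and the job was handed in at about 24 s with the arm clear.

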